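Take the trimming tool out of its lidded tub and hold it ready over the bowl

TASK

Take the white lid off the blue tool tub: first tip it up on one edge over the tub, by about 25 degrees, then lift it off and lay it flat, red grip up, in the middle of the yellow tray, without dropping it. Then draw the trimming tool (the thick brass-and-wood one in the middle) straight up out of the tub and hold it ready to trim: its steel tip pointing down about 6 cm above the centre of the upturned bowl on the banding wheel, its handle leaning about 45 degrees from upright. Finish while holding it there, still and touching nothing but the gripper, and leave everything else where it stands.

Things in the scene. Friction and masses are not known exactly. Their poses are not given: they have to be found in the camera images.
- tub: Blue round tub, fixed, 160 mm high, 136 mm across the rim, wall and floor 5 mm. Origin: centre of underside, z up. On its floor a wooden holder block 100 (x) x 56 (y) x 55 mm, top at z=60, with sockets 48 mm deep (floors z=12) in a row along the tub's x: middle for the trimming tool, x=-41 and +41 for two thin tools. Fingers opened to 50 mm or less go in along the tub's y beside the middle tool.
- lid: Loose white lid on the tub's rim, 0.11 kg. Origin: centre of underside, z up. From below: plug 114 mm across, 8 mm deep, inside the tub's mouth with a few mm of play; disc 138 mm across, z=8 to 13, resting on the rim; central red grip block 44 (along x) x 16 (along y) mm, z=13 to 43. Origin is 152 mm above the table on the tub, 4 mm when flat in the tray.
- tray: Yellow square plastic tray, fixed, 190 x 190 mm, 4 mm floor, rim 10 mm high and 4 mm thick. Origin: centre of its underside, z up.
- trimmer: Trimming tool, loose, 60 g, 135 mm long, upright in the middle socket, handle up. Origin: end of its steel tip; z along the tool towards the handle end. Steel tip 12 x 5 mm, z=0-30; brass ferrule 16 mm diameter, z=30-73; square wooden handle 15 x 15 mm, z=71-135, sides along its x, y, which start along the tub's. In the socket its origin is 12 mm above the table. Good grip at z=108, from above.
- bowl: Upturned terracotta bowl, loose, 0.4 kg, 124 mm across, 58 mm high, on the centre of a banding wheel (fixed metal turntable 170 mm across, top 60 mm above the table, does not turn). Origin: centre of the bowl's lower side, 60 mm above the table, z up. Its highest face is 118 mm above the table.
- stylus: Thin black round tool, 11 mm diameter, 105 mm long, standing loose in the socket at the tub's x = -41 mm (bystander). Origin: its lower end, z along it.
- modeller: Thin pale wooden round tool, 11 mm diameter, 115 mm long, standing loose in the socket at the tub's x = +41 mm (bystander). Origin: its lower end, z along it.
- mug: Blue ceramic mug, 80 mm across, 85 mm high (bystander, far side of the table). Origin: centre of its underside.
- jar: Amber glass jar, 72 mm across, 90 mm high (bystander, far side). Origin: centre of its underside.
- pinch_pot: White ceramic pot, 84 mm across, 50 mm high (bystander, far side). Origin: centre of its underside.
There are look-alikes about, which are no part of the job. Leave any green look-alike of the lid alone. What is shaped like the bowl but green is not meant.

How it is judged:
By the outcome, as a careful person would: the job done as asked, in the order asked, and still so for the second after the job is handed in, while the arm keeps its last pose, push and grip.
It also fails if it takes over 67 s, if anything falls off the work surface, if the arm or the gripper's body presses on something with over 40 N, if the wrist force passes 120 N, or if a joint passes its speed limit or range.

ROBOT

A 6-joint arm with a two-finger parallel gripper is mounted at the origin on the work surface. World frame = base frame: x ahead of the robot, y to its left, z up, the work surface at z = 0. Lengths are in m, angles in degrees, forces in N, time in s.
With the tool pointing down it reaches from about 0.25 to 0.775 m from the base axis. Payload 4 kg.
Tool frame: the origin (TCP) lies on the mounting face of the last link; the fingertips stand 173 mm ahead of it and the grasp point (between the pads) lies 155 mm ahead of it; z points along the fingers, y is the line along which they close (so a half turn about z gives the same grasp; the last joint's range is limited). The gripper opens to 85 mm and grips with 20 to 120 N. Pads are 22 mm wide; open, the fingers measure 114 mm over their backs; the gripper's body (76 mm by 85 mm) begins 54 mm behind the grasp point. The pads swing forward as they close: fully open they stand 13 mm farther back than shut.
Start: joints at [-81.308, 4.996, 78.535, -0, 96.463, -5.907], TCP at [0.139, -0.532, 0.405] pointing down, gripper open.
Joint ranges: [-177.83, 177.83], [-43.37, 116.18], [15.69, 146.23], [-61.86, 241.86], [9.47, 152.12], [-147.06, 147.06]. Speed limits (degrees/s): [159.86, 159.86, 180, 180, 180, 180].

INTERFACE

Orientations are given as a 3x3 rotation matrix whose columns are the frame's x, y, z axes.
In Python, from cell import bot, eyes gives the robot as it stands. The module is installed in compiled form; this text tells all that it offers.
- The arm moves only by the tool send_rows, never from a script. Its argument "deltas" is a list of rows, each a list of 5 numbers: the opening, from -1 (shut) to 1 (fully open), then the shift along the tool's x, y, z scaled (see below), then the turn about the tool's z scaled (see below). In form: [[jaw, x, y, z, roll], ...]. A call has 1 to 5 rows; each row shifts and turns the commanded pose from where the row before left it, along the tool's axes as they then stand; what a row does not reach is not made up. The controller multiplies each number of a shift by 0.05 m and each number of a turn by 0.1 rad. A row lasts 1/8 s, in which the tool goes at most 62.5 mm and 10.7 degrees, less where a joint would pass 70% of its speed; a pose out of reach is approached as far as the arm can. A call with a number of a shift or a turn outside -1 to 1 is refused whole. A call with a gripper value outside its range is refused whole. The fingers move at their own pace and stop on an object; the grip force is fixed at half the most. Time passes only in rows, so rows that do not move let the fingers close. It gives the time, the measured TCP pose, the force, the opening and the grip force at its end, in the units of the state.
- bot.observe(): the state, without advancing time (a new reading comes with each control period).
- eyes.get_image(name): name is "scene" or "top"; returns a dict with "frame" (384x512x3 uint8, red, green, blue), "fx", "fy", "cx", "cy" (pixels), "cam_to_world" (4x4, takes a point from camera to world coordinates). Camera axes: x right, y down, z forward; pixel columns grow to the right and rows downward; lengths in m; the calibration is good to about 2 mm. A picture is of the moment at which its call begins. There is no depth.
- bot.sign_off(): hands the job in; it is judged then, once.
The state is a dict: "time_s": time; "q": joint angles; "joint_vel": joint speeds; "tau": joint torques, N m; "eef_pos": TCP position; "orientation": TCP orientation; "ft_force": force on the tool from outside, world axes, zero at the start; "wrist_torque": the same for the moment, N m; "gripper_width": opening from 0.0 (shut) to 1.0 (fully open); "grip_force": force on a finger pad.
Only numpy, scipy, OpenCV 4.12 (cv2) and the standard library are available. Lean on these libraries where they do the work, as an engineer would, in place of code of your own. Each camera call takes 0.05 s, during which the arm holds its last target. There are 200 camera calls.

## Working session

There is one attempt and no reset: what is moved stays moved. The work goes in short steps, Python scripts to look and compute and a tool call to move; the robot and the scene stay as the last step left them, time stands still between calls to the robot, and variables do not carry over. Pictures are saved under pics/ and viewed, at most 10 in all, crops included, and the job is handed in when it is done.

Besides the shell and the picture viewer there is one more tool, called after "Call:" by a JSON object that holds its "op" and its "data". send_rows: Moves the arm, as the interface text tells. Its arguments: {"type":"object","properties":{"deltas":{"type":"array","items":{"type":"array","items":{"type":"number","minimum":-1,"maximum":1}}}},"required":["deltas"]}

```bash
mkdir -p pics
cat > h.py <<'E'
import numpy as np, cv2
from cell import bot, eyes
def grab(n, f=None):
    d=eyes.get_image(n)
    if f: cv2.imwrite(f, cv2.cvtColor(d["frame"],cv2.COLOR_RGB2BGR))
    return d
def ray(d,u,v):
    T=np.array(d["cam_to_world"]); r=T[:3,:3]@np.array([(u-d["cx"])/d["fx"],(v-d["cy"])/d["fy"],1.]); return T[:3,3],r
def onz(d,u,v,z):
    o,r=ray(d,u,v); return o+r*(z-o[2])/r[2]
def proj(d,p):
    T=np.linalg.inv(np.array(d["cam_to_world"])); c=T[:3,:3]@np.array(p)+T[:3,3]
    return np.array([d["fx"]*c[0]/c[2]+d["cx"], d["fy"]*c[1]/c[2]+d["cy"]])
E
python3 - <<'E'
from h import *
a=grab("top"); b=grab("scene")
for d in(a,b): print(d["fx"],d["cx"],d["cy"],np.round(d["cam_to_world"],3).tolist())
cv2.imwrite("pics/a.png",cv2.cvtColor(a["frame"],cv2.COLOR_RGB2BGR));cv2.imwrite("pics/b.png",cv2.cvtColor(b["frame"],cv2.COLOR_RGB2BGR))
s=bot.observe(); print({k:np.round(v,3).tolist() for k,v in s.items()})
E
```

```text
464.81473824946323 256.9525590862 191.10314269441835 [[0.008, -0.998, 0.07, 0.487], [-1.0, -0.008, 0.007, 0.04], [-0.006, -0.07, -0.998, 1.646], [0.0, 0.0, 0.0, 1.0]]
470.9848778398413 255.13826898073384 195.4891208909561 [[-0.366, 0.705, -0.608, 1.445], [0.93, 0.266, -0.252, 0.412], [-0.016, -0.658, -0.753, 1.151], [0.0, 0.0, 0.0, 1.0]]
{'time_s': 0.1, 'q': [-81.309, 5.037, 78.617, 0.002, 96.465, -5.907], 'joint_vel': [-0.059, -0.147, -0.122, -0.024, 0.033, 0.102], 'tau': [0.002, -35.301, -31.422, -0.0, 0.008, -0.0], 'eef_pos': [0.139, -0.532, 0.404], 'orientation': [[0.968, 0.252, -0.0], [0.252, -0.968, 0.002], [0.0, -0.002, -1.0]], 'ft_force': [-0.912, -0.661, -0.056], 'wrist_torque': [0.003, 0.034, -0.004], 'grip_force': 0.0, 'gripper_width': 0.998}
```

View pics/a.png

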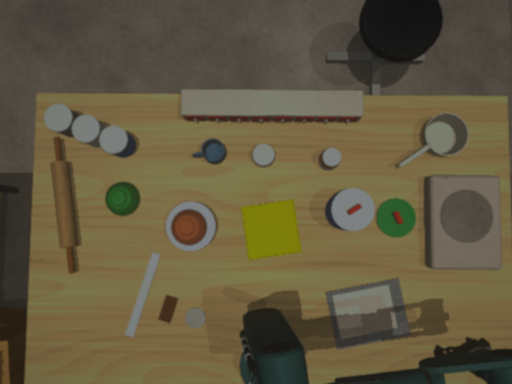

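View pics/b.png

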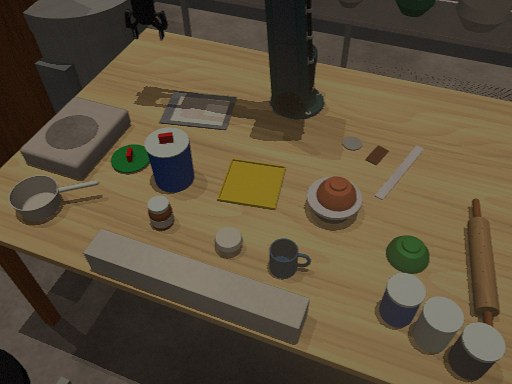

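The top view shows the white lid with a red grip at (351,210) on the blue tub, seen in the scene view at (171,160). Its green look-alike at (396,217) lies on the table. The tray is at (271,230), the terracotta bowl on its wheel at (188,227), and the green bowl look-alike at (123,198). The white lid and the terracotta bowl are the ones meant, so I'll measure those and check with one crop.

```bash
cat > m.py <<'E'
from h import *
a=grab("top"); b=grab("scene")
def blob(d,mask,box):
    m=np.zeros(mask.shape,np.uint8); x0,y0,x1,y1=box; m[y0:y1,x0:x1]=mask[y0:y1,x0:x1]
    cs,_=cv2.findContours(m,cv2.RETR_EXTERNAL,cv2.CHAIN_APPROX_NONE); return max(cs,key=cv2.contourArea)
H=cv2.cvtColor(a["frame"],cv2.COLOR_RGB2HSV); h,s,v=[H[...,i].astype(int) for i in range(3)]
red=((h<8)|(h>172))&(s>150)&(v>60)
yel=(h>22)&(h<35)&(s>200)&(v>90)
wh=(s<60)&(v>110)
ter=((h<14)|(h>175))&(s>110)&(v>40)
def world(c,d,z): return np.array([onz(d,u,w,z)[:2] for u,w in c.reshape(-1,2)])*1000
def rep(n,d,c,z):
    P=world(c,d,z).astype(np.float32); (cx,cy),r=cv2.minEnclosingCircle(P); print(n,"px",cv2.minAreaRect(c),"mid %.1f %.1f r %.1f"%(cx,cy,r),"rect",np.round(np.hstack([*cv2.minAreaRect(P)[:2],cv2.minAreaRect(P)[2]]),1))
rep("grip",a,blob(a,red,(320,180,378,235)),.195)
rep("lid",a,blob(a,wh|red,(320,180,376,235)),.165)
rep("tray",a,blob(a,yel,(230,190,315,270)),.010)
rep("bowl",a,blob(a,ter,(160,195,222,255)),.118)
rep("wheel",a,blob(a,(s<60)&(v>60)|ter,(160,195,222,255)),.060)
H=cv2.cvtColor(b["frame"],cv2.COLOR_RGB2HSV); h,s,v=[H[...,i].astype(int) for i in range(3)]
rep("grip s",b,blob(b,((h<8)|(h>172))&(s>150)&(v>60),(150,120,190,150)),.188)
rep("lid s",b,blob(b,((s<70)&(v>100))|(((h<8)|(h>172))&(s>150)),(140,120,200,165)),.165)
rep("tray s",b,blob(b,(h>22)&(h<35)&(s>200)&(v>90),(210,150,295,215)),.010)
c1=cv2.resize(a["frame"][180:260,160:420],None,fx=3,fy=3,interpolation=2); c2=cv2.resize(b["frame"][110:230,100:360],None,fx=3,fy=2.9,interpolation=2)
cv2.imwrite("pics/c.png",cv2.cvtColor(np.vstack([c1,c2]),cv2.COLOR_RGB2BGR))
E
python3 m.py
```

```text
grip px ((354.0384216308594, 208.8076629638672), (3.605551242828369, 12.480754852294922), 56.3099365234375) mid 537.4 -251.8 r 19.6 rect [ 534.9 -253.5   11.2   39.1   33.9]
lid px ((353.0, 209.0), (42.0, 42.0), 90.0) mid 535.6 -256.7 r 69.2 rect [ 5.355e+02 -2.563e+02  1.336e+02  1.338e+02  4.000e-01]
tray px ((270.773193359375, 229.21876525878906), (52.61096954345703, 52.61096954345703), 81.57302856445312) mid 468.2 0.8 r 127.4 rect [467.5   1.1 184.1 184.1   8.7]
bowl px ((188.5, 226.5), (33.0, 33.0), 0.0) mid 474.1 273.6 r 55.3 rect [475.1 273.8 108.  108.4   0.9]
wheel px ((190.5, 225.5), (49.0, 49.0), 90.0) mid 477.3 276.3 r 85.7 rect [478.3 276.  166.6 167.2   0.8]
grip s px ((165.50999450683594, 137.5699920654297), (9.475231170654297, 12.727922439575195), 81.8698959350586) mid 543.3 -254.2 r 26.3 rect [ 545.9 -253.4   44.1   38.3   34.4]
lid s px ((166.0, 141.5), (29.0, 44.0), 90.0) mid 539.2 -258.6 r 69.1 rect [ 537.9 -258.8  133.   136.8   20.6]
tray s px ((241.07998657226562, 178.94000244140625), (34.07767868041992, 52.234554290771484), 79.69515228271484) mid 489.0 -40.6 r 95.0 rect [481.5 -21.2 175.3 144.4   8.9]
```

View pics/c.png

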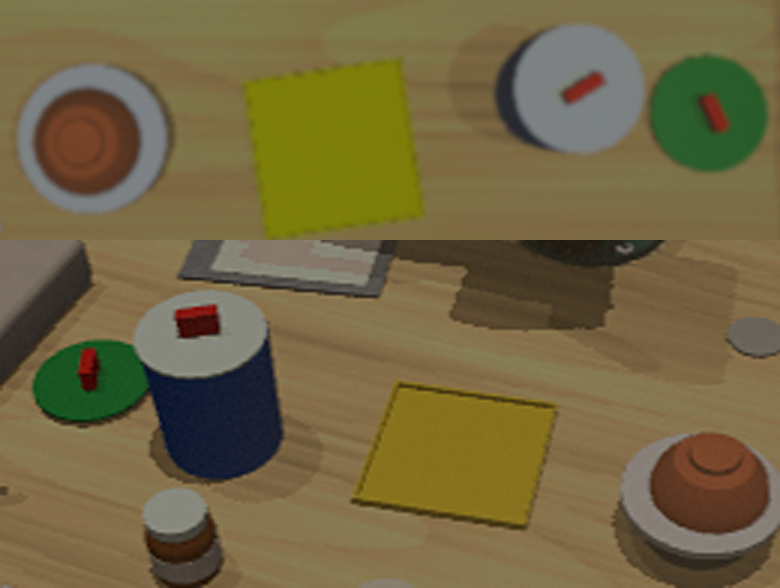

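The crop confirms the white lid on the blue tub (red grip about 124° in world), the terracotta bowl on the wheel, and the tray. Lid centre is about (536,-256) with diameter 137 mm, the tray about (467.5,1), and the wheel about (478,276) with diameter 170 mm. All sizes match the description. Next I move above the lid and turn.

Call:
{"op": "send_rows", "data": {"deltas": [[1,0.91,-0.335,0,0],[1,0.91,-0.335,0,0],[1,0.91,-0.335,0,0],[1,0.91,-0.335,0,0],[1,0.91,-0.335,0,0]]}}

```text
time_s: 0.82
eef_pos: [0.3387, -0.3928, 0.4045]
orientation: [[0.968, 0.252, -0.0], [0.252, -0.968, -0.0], [-0.0, 0.0, -1.0]]
ft_force: [-0.4, 0.0, 0.2]
gripper_width: 0.997
grip_force: 0.0
```

Call:
{"op": "send_rows", "data": {"deltas": [[1,0.91,-0.335,0,0],[1,0.91,-0.335,0,0],[1,0.91,-0.335,0,0],[1,0.91,-0.335,0,0],[1,0.91,-0.335,0,0]]}}

```text
time_s: 1.45
eef_pos: [0.5379, -0.2544, 0.4044]
orientation: [[0.968, 0.252, -0.0], [0.252, -0.968, -0.0], [-0.0, -0.0, -1.0]]
ft_force: [0.5, -1.1, 0.1]
gripper_width: 1.002
grip_force: 0.0
```

Call:
{"op": "send_rows", "data": {"deltas": [[1,0,0,0,-1],[1,0,0,0,-1],[1,0,0,0,-1],[1,0,0,0,-1],[1,0,0,0,-1]]}}

```text
time_s: 2.08
eef_pos: [0.5367, -0.2554, 0.4043]
orientation: [[0.726, 0.688, -0.001], [0.688, -0.726, 0.0], [-0.0, -0.001, -1.0]]
ft_force: [-0.3, 0.7, -0.6]
gripper_width: 1.001
grip_force: 0.0
```

Call:
{"op": "send_rows", "data": {"deltas": [[1,0,0,0,-1],[1,0,0,0,-1],[1,0,0,0,-1],[1,0,0,0,-1],[1,0,0,0,-1]]}}

```text
time_s: 2.7
eef_pos: [0.5367, -0.2555, 0.4043]
orientation: [[0.308, 0.952, -0.001], [0.952, -0.308, 0.0], [0.0, -0.001, -1.0]]
ft_force: [0.7, -0.4, -0.7]
gripper_width: 1.0
grip_force: 0.0
```

Call:
{"op": "send_rows", "data": {"deltas": [[1,0,0,0,-1],[1,0,0,0,-1],[1,0,0,0,-1],[1,0,0,0,-1],[1,0,0,0,-1]]}}

```text
time_s: 3.32
eef_pos: [0.5367, -0.2555, 0.4043]
orientation: [[-0.186, 0.983, -0.001], [0.983, 0.186, 0.0], [0.0, -0.001, -1.0]]
ft_force: [-0.4, -0.4, -0.7]
gripper_width: 0.999
grip_force: 0.0
```

Call:
{"op": "send_rows", "data": {"deltas": [[1,0,0,0,-1],[1,0,0,0,-1],[1,0,0,0,-1],[1,0,0,0,-1],[1,0,0,0,-0.1]]}}

```text
time_s: 3.95
eef_pos: [0.5367, -0.2555, 0.4043]
orientation: [[-0.559, 0.829, -0.001], [0.829, 0.559, 0.0], [0.001, -0.0, -1.0]]
ft_force: [0.6, 0.4, -0.1]
gripper_width: 0.998
grip_force: 0.0
```

Call:
{"op": "send_rows", "data": {"deltas": [[1,0,0,0.4,0],[1,0,0,0.4,0],[1,0,0,0.34,0],[0,0,0,0,0],[-1,0,0,0,0]]}}

```text
time_s: 4.58
eef_pos: [0.5369, -0.2556, 0.3484]
orientation: [[-0.559, 0.829, 0.001], [0.829, 0.559, -0.001], [-0.001, 0.0, -1.0]]
ft_force: [0.1, 0.1, 0.4]
gripper_width: 0.607
grip_force: 0.0
```

Call:
{"op": "send_rows", "data": {"deltas": [[-1,0,0,0,0],[-1,0,0,0,0],[-1,0,0,0,0],[-1,0,0,0,0]]}}

```text
time_s: 5.08
eef_pos: [0.5369, -0.2556, 0.349]
orientation: [[-0.56, 0.829, 0.002], [0.829, 0.56, -0.001], [-0.002, 0.001, -1.0]]
ft_force: [-0.1, 0.2, 4.9]
gripper_width: 0.172
grip_force: 60.7
```

Run:
```python
from h import *
d=grab("scene")
cv2.imwrite("pics/d.png",cv2.cvtColor(cv2.resize(d["frame"][60:210,90:290],None,fx=3,fy=3),cv2.COLOR_RGB2BGR))
```

```text
(no output)
```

View pics/d.png

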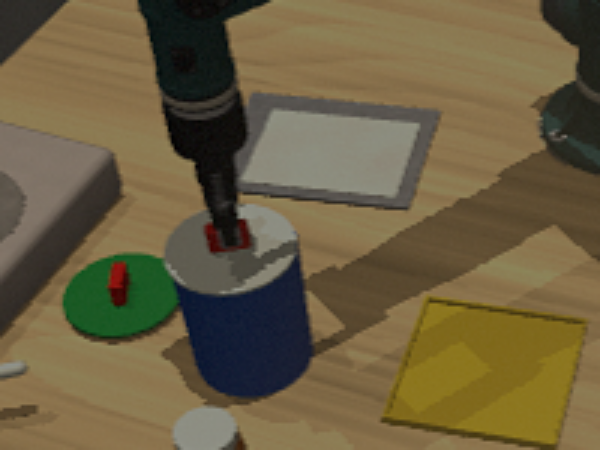

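The lid grip is held (opening 14.6 mm, 60 N) with the fingertips clear above the disc. Next I push along tool +x until the plug meets the tub wall, then tip the lid on that edge.

Call:
{"op": "send_rows", "data": {"deltas": [[-1,0.06,0,0,0],[-1,0.06,0,0,0],[-1,0,0,0,0]]}}

```text
time_s: 5.5
eef_pos: [0.5335, -0.2508, 0.349]
orientation: [[-0.56, 0.829, 0.003], [0.829, 0.56, -0.002], [-0.004, 0.001, -1.0]]
ft_force: [1.5, -2.7, 6.5]
gripper_width: 0.176
grip_force: 61.1
```

Call:
{"op": "send_rows", "data": {"deltas": [[-1,0.05,0,-0.03,0],[-1,0.05,0,-0.04,0],[-1,0,0,0,0]]}}

```text
time_s: 5.88
eef_pos: [0.5314, -0.2484, 0.351]
orientation: [[-0.558, 0.83, 0.005], [0.83, 0.558, -0.008], [-0.009, -0.0, -1.0]]
ft_force: [6.8, -9.8, -2.5]
gripper_width: 0.168
grip_force: 60.1
```

Call:
{"op": "send_rows", "data": {"deltas": [[-1,0.06,0,-0.06,0],[-1,0.06,0,-0.06,0],[-1,0,0,0,0]]}}

```text
time_s: 6.25
eef_pos: [0.5279, -0.2442, 0.3581]
orientation: [[-0.558, 0.83, 0.006], [0.83, 0.558, -0.01], [-0.012, -0.001, -1.0]]
ft_force: [5.1, -11.3, 1.9]
gripper_width: 0.172
grip_force: 60.2
```

```bash
cat > lidtilt.py <<'E'
from h import *
import sys
d=grab("scene"); H=cv2.cvtColor(d["frame"],cv2.COLOR_RGB2HSV); s,v=H[...,1].astype(int),H[...,2].astype(int)
cv2.imwrite(sys.argv[1],cv2.cvtColor(cv2.resize(d["frame"][90:210,110:270],None,fx=4,fy=4),cv2.COLOR_RGB2BGR))
E
python3 lidtilt.py pics/e.png
```

```text
(no output)
```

View pics/e.png

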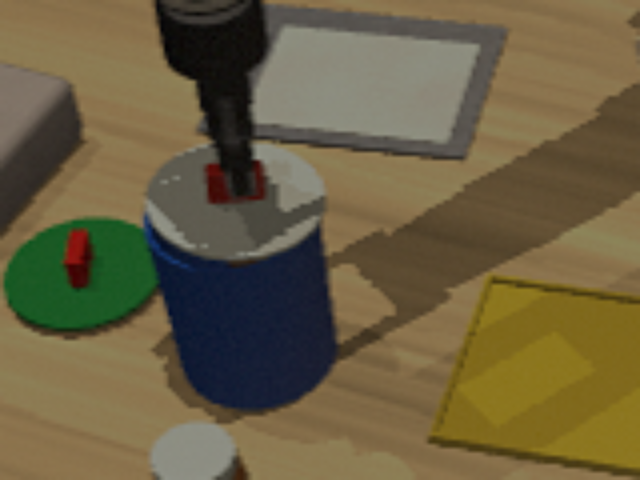

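The left edge has lifted about 8° (dark gap under it near (165,240) in the crop) and the right edge rests on the rim, so the pivot works. I'll continue the arc.

Call:
{"op": "send_rows", "data": {"deltas": [[-1,0.06,0,-0.065,0],[-1,0.06,0,-0.065,0],[-1,0.06,0,-0.065,0],[-1,0,0,0,0]]}}

```text
time_s: 6.8
eef_pos: [0.5226, -0.2364, 0.3674]
orientation: [[-0.558, 0.83, 0.004], [0.83, 0.558, -0.009], [-0.01, -0.002, -1.0]]
ft_force: [4.0, -10.0, 1.0]
gripper_width: 0.171
grip_force: 59.6
```

Call:
{"op": "send_rows", "data": {"deltas": [[-1,0.06,0,-0.06,0],[-1,0.06,0,-0.06,0],[-1,0,0,0,0]]}}

```text
time_s: 7.18
eef_pos: [0.5184, -0.2283, 0.3715]
orientation: [[-0.56, 0.828, -0.003], [0.828, 0.56, 0.003], [0.004, -0.001, -1.0]]
ft_force: [-0.3, -0.2, -2.1]
gripper_width: 0.173
grip_force: 59.0
```

```bash
python3 lidtilt.py pics/f.png
```

```text
(no output)
```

View pics/f.png

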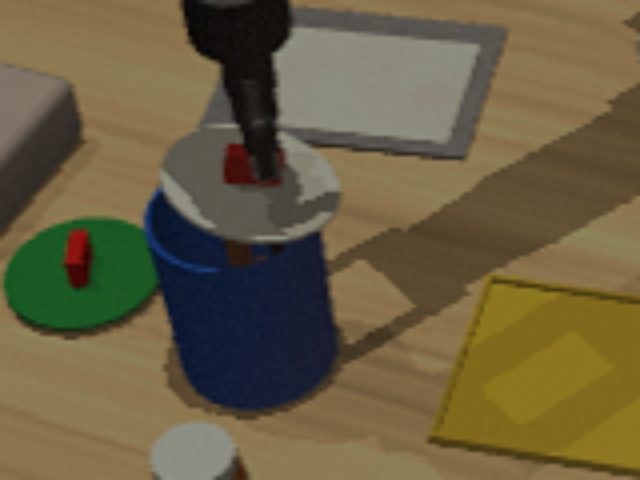

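Force fell to zero, so the plug has ridden over the rim. The lid is tipped roughly 19° by eye. I'll measure the tilt numerically.

```bash
cat > tilt.py <<'E'
from h import *
# map the lid outline on the vertical plane through the grip along tool x; find diameter of 138 mm
def tilt(thick=True):
    d=grab("scene"); s0=bot.observe(); p=np.array(s0["eef_pos"]); R=np.array(s0["orientation"]); X=R[:,0]; N=R[:,1]
    u0,v0=proj(d,p+[0,0,-.165]).astype(int)
    H=cv2.cvtColor(d["frame"],cv2.COLOR_RGB2HSV).astype(int); h,s,v=H[...,0],H[...,1],H[...,2]
    m=((s<75)&(v>70)|((h<8)|(h>172))&(s>150)&(v>50)).astype(np.uint8); k=np.zeros_like(m); y0=v0-16; k[y0:v0+32,u0-38:u0+38]=m[y0:v0+32,u0-38:u0+38]
    c=max(cv2.findContours(k,cv2.RETR_EXTERNAL,cv2.CHAIN_APPROX_NONE)[0],key=cv2.contourArea); c=cv2.convexHull(c)
    Q=[]
    for a,b in c.reshape(-1,2):
        o,r=ray(d,a,b); t=(p-o)@N/(r@N); w=o+r*t-p; Q.append([w@X*1000,w[2]*1000+164])
    Q=np.array(Q,np.float32); (cx,cz),(A,B),an=cv2.fitEllipse(Q); 
    ph=np.radians(np.arange(0,360,.5)); a=np.radians(an)
    e=np.c_[A/2*np.cos(ph)*np.cos(a)-B/2*np.sin(ph)*np.sin(a),A/2*np.cos(ph)*np.sin(a)+B/2*np.sin(ph)*np.cos(a)]
    print("tcp",p.round(4),"centre %.1f %.1f axes %.0f %.0f"%(cx,cz,A,B),"px",cv2.boundingRect(c))
    L=2*np.hypot(*e.T); ok=np.where((np.diff(np.sign(L-138))!=0)&(e[:-1,0]>0))[0]
    print("tilt candidates",[round(float(np.degrees(np.arctan2(-e[i,1],e[i,0]))),1) for i in ok], "maxL %.0f"%L.max())
    return d
if __name__=="__main__": tilt()
E
python3 tilt.py
```

```text
tcp [ 0.5186 -0.2284  0.3716] centre 20.0 0.9 axes 165 207 px (150, 113, 64, 38)
tilt candidates [] maxL 207
```

```bash
sed -i 's|^    c=max|    B0=cv2.cvtColor(cv2.imread("pics/b.png"),cv2.COLOR_BGR2HSV).astype(int); pap=cv2.dilate(((B0[...,1]<90)\&(B0[...,2]>50)).astype(np.uint8),np.ones((5,5))); pap[131:]=0; pap[:,:160]=0; k[pap>0]=0\n    c=max|' tilt.py; python3 tilt.py
```

```text
tcp [ 0.5186 -0.2285  0.3718] centre -16.1 -25.8 axes 109 145 px (150, 122, 45, 29)
tilt candidates [61.1, 17.1] maxL 145
```

Call:
{"op": "send_rows", "data": {"deltas": [[-1,-0.12,0,0,0],[-1,-0.12,0,0,0],[-1,0,0,0.06,0],[-1,0,0,0.06,0],[-1,0,0,0,0]]}}

```text
time_s: 7.95
eef_pos: [0.5254, -0.2388, 0.3664]
orientation: [[-0.56, 0.829, -0.001], [0.829, 0.56, 0.001], [0.001, -0.0, -1.0]]
ft_force: [-0.3, -0.3, -1.3]
gripper_width: 0.17
grip_force: 59.0
```

```bash
python3 tilt.py
```

```text
tcp [ 0.5254 -0.2388  0.3666] centre -16.7 -25.2 axes 112 145 px (146, 123, 45, 30)
tilt candidates [60.3, 13.6] maxL 145
```

Call:
{"op": "send_rows", "data": {"deltas": [[-1,-0.02,0,0.06,0],[-1,0.06,0,0,0],[-1,0.06,0,0,0],[-1,0,0,0,0]]}}

```text
time_s: 8.5
eef_pos: [0.5232, -0.2357, 0.365]
orientation: [[-0.559, 0.829, 0.005], [0.829, 0.559, -0.005], [-0.007, 0.001, -1.0]]
ft_force: [3.4, -5.7, -1.5]
gripper_width: 0.173
grip_force: 59.1
```

Call:
{"op": "send_rows", "data": {"deltas": [[-1,0.06,0,-0.03,0],[-1,0.06,0,-0.03,0],[-1,0,0,0,0]]}}

```text
time_s: 8.88
eef_pos: [0.5201, -0.2323, 0.369]
orientation: [[-0.558, 0.83, 0.007], [0.83, 0.558, -0.011], [-0.013, 0.0, -1.0]]
ft_force: [4.2, -10.8, -0.2]
gripper_width: 0.173
grip_force: 59.2
```

```bash
python3 tilt.py
```

```text
tcp [ 0.5201 -0.2323  0.369 ] centre -17.3 -24.0 axes 107 148 px (147, 122, 45, 30)
tilt candidates [66.3, 18.1] maxL 148
```

Call:
{"op": "send_rows", "data": {"deltas": [[-1,0.07,0,-0.04,0],[-1,0.07,0,-0.04,0],[-1,0,0,0,0]]}}

```text
time_s: 9.3
eef_pos: [0.5156, -0.2247, 0.3732]
orientation: [[-0.559, 0.829, 0.004], [0.829, 0.559, -0.004], [-0.006, 0.001, -1.0]]
ft_force: [0.8, -3.4, 4.7]
gripper_width: 0.172
grip_force: 59.5
```

```bash
python3 tilt.py
```

```text
tcp [ 0.5156 -0.2246  0.3732] centre -20.2 -23.2 axes 103 150 px (150, 120, 44, 30)
tilt candidates [69.1, 21.3] maxL 150
```

Call:
{"op": "send_rows", "data": {"deltas": [[-1,-0.1,0,0,0],[-1,-0.12,0,0,0],[-1,0,0,0.1,0],[-1,0.06,0,0,0],[-1,0,0,0,0]]}}

```text
time_s: 9.98
eef_pos: [0.5205, -0.2316, 0.3674]
orientation: [[-0.559, 0.829, 0.005], [0.829, 0.559, -0.005], [-0.007, 0.002, -1.0]]
ft_force: [3.5, -5.2, 4.4]
gripper_width: 0.172
grip_force: 59.5
```

Call:
{"op": "send_rows", "data": {"deltas": [[-1,0.08,0,-0.01,0],[-1,0.08,0,-0.03,0],[-1,0,0,0,0]]}}

```text
time_s: 10.35
eef_pos: [0.5165, -0.2267, 0.3705]
orientation: [[-0.558, 0.83, 0.009], [0.83, 0.558, -0.012], [-0.015, 0.001, -1.0]]
ft_force: [5.1, -11.2, 4.8]
gripper_width: 0.175
grip_force: 59.2
```

```bash
python3 tilt.py
```

```text
tcp [ 0.5165 -0.2267  0.3705] centre -24.4 -22.5 axes 103 154 px (147, 120, 45, 31)
tilt candidates [69.5, 16.5] maxL 154
```

Run:
```python
from h import *
d=grab("scene");t=grab("top")
c1=cv2.resize(d["frame"][100:190,130:215],None,fx=6,fy=6,interpolation=2); c2=cv2.resize(t["frame"][175:245,320:385],None,fx=4,fy=4,interpolation=2)
im=np.zeros((540,780,3),np.uint8); im[:540,:510]=c1; im[:280,510:770]=c2
cv2.imwrite("pics/g.png",cv2.cvtColor(im,cv2.COLOR_RGB2BGR))
```

```text
(no output)
```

View pics/g.png

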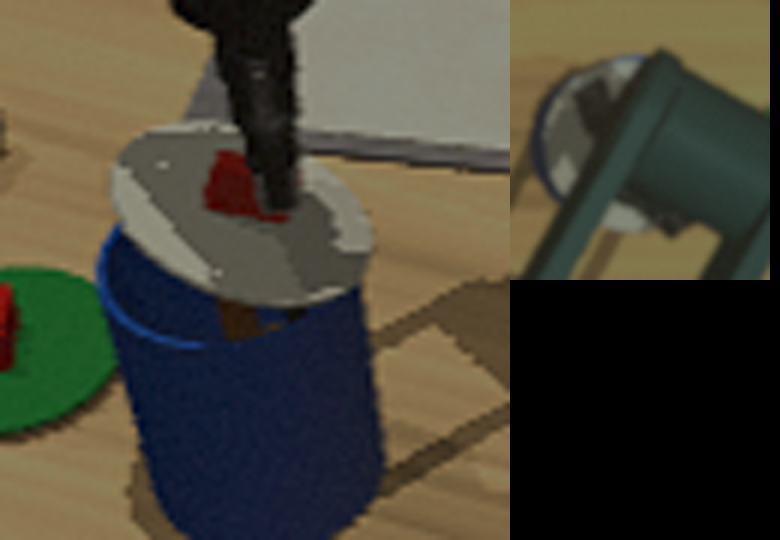

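Run:
```python
from h import *
d=grab("scene"); s=bot.observe(); R=np.array(s["orientation"]); X=R[:,0];N=R[:,1]
c0=np.array(s["eef_pos"])+[0,0,-.185]-X*.018
for t in range(10,36,3):
    a=np.radians(t); U=X*np.cos(a)-np.array([0,0,1])*np.sin(a)
    P=np.array([proj(d,c0+.069*(U*np.cos(f)+N*np.sin(f))) for f in np.linspace(0,6.283,721)])
    l,r,b,tp=P[P[:,0].argmin()],P[P[:,0].argmax()],P[P[:,1].argmax()],P[P[:,1].argmin()]
    print(t,"L-R",(r-l).round(1),"T-B",(b-tp).round(1))
```

```text
10 L-R [45.6  2.4] T-B [ 3.7 29.2]
13 L-R [45.5  4.2] T-B [ 6.5 29.2]
16 L-R [45.2  6. ] T-B [ 9.2 29.3]
19 L-R [44.9  7.8] T-B [12.  29.6]
22 L-R [44.4  9.6] T-B [14.3 29.9]
25 L-R [43.8 11.4] T-B [16.5 30.3]
28 L-R [43.  13.2] T-B [18.4 30.9]
31 L-R [42.2 15. ] T-B [19.9 31.5]
34 L-R [41.2 16.6] T-B [21.4 32.1]
```

The crop's outline (left (112,180), right (372,235), top (190,122), bottom (305,305)) fits a tilt of about 25°, with the low edge on the rim. Now I lift the lid straight up and carry it over the tray.

Call:
{"op": "send_rows", "data": {"deltas": [[-1,0,0,0,0],[-1,-0.02,0,-0.15,0],[-1,0,0,-0.3,0],[-1,0,0,-0.4,0],[-1,0,0,-0.4,0]]}}

```text
time_s: 11.18
eef_pos: [0.5159, -0.2242, 0.4302]
orientation: [[-0.56, 0.828, -0.003], [0.828, 0.56, 0.002], [0.003, -0.001, -1.0]]
ft_force: [-0.0, -0.0, -1.0]
gripper_width: 0.174
grip_force: 58.6
```

Call:
{"op": "send_rows", "data": {"deltas": [[-1,0.4,0.15,0,0],[-1,0.7,0.26,0,0],[-1,0.8,0.3,0,0],[-1,0.8,0.3,0,0],[-1,0.8,0.3,0,0]]}}

```text
time_s: 11.8
eef_pos: [0.4709, -0.0406, 0.4289]
orientation: [[-0.561, 0.828, -0.003], [0.828, 0.561, 0.002], [0.003, -0.002, -1.0]]
ft_force: [0.7, -0.2, -0.8]
gripper_width: 0.172
grip_force: 58.6
```

Call:
{"op": "send_rows", "data": {"deltas": [[-1,0.7,0.28,0,0],[-1,0.4,0.14,0,0],[-1,0,0,0,0]]}}

```text
time_s: 12.18
eef_pos: [0.4577, 0.0164, 0.4293]
orientation: [[-0.563, 0.826, -0.003], [0.826, 0.563, 0.001], [0.002, -0.002, -1.0]]
ft_force: [0.3, -1.5, -0.4]
gripper_width: 0.172
grip_force: 58.6
```

Run:
```python
from h import *
d=grab("scene");t=grab("top"); s=bot.observe();p=np.array(s["eef_pos"]);print(proj(d,p+[0,0,-.164]),proj(t,p+[0,0,-.164]))
H=np.hstack([cv2.resize(d["frame"][90:250,180:330],None,fx=2.6,fy=2.6,interpolation=2),cv2.resize(t["frame"][150:310,190:340],None,fx=2.6,fy=2.6,interpolation=2)])
cv2.imwrite("pics/i.png",cv2.cvtColor(H,cv2.COLOR_RGB2BGR))
```

```text
[257.28821363 120.2377908 ] [268.21782849 233.16998168]
```

View pics/i.png

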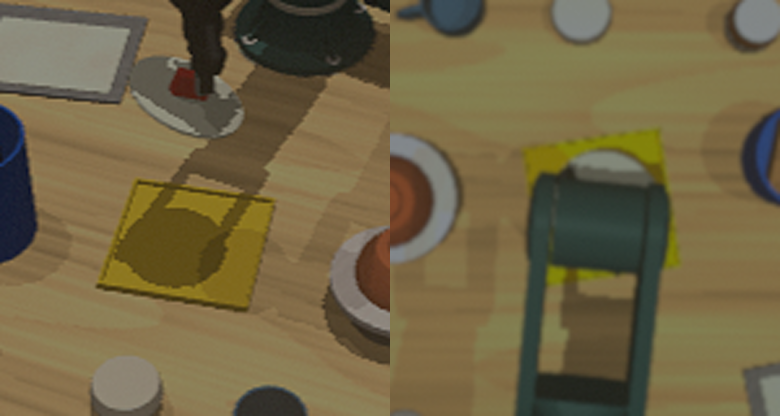

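The lid is held tilted over the tray; in the scene crop the disc spans (131..243, 54..138). I lower it, then press the low edge on the tray floor so it turns flat.

Call:
{"op": "send_rows", "data": {"deltas": [[-1,0,0,0.6,0],[-1,0,0,0.9,0],[-1,0,0,0.9,0],[-1,0,0,0.8,0],[-1,0,0,0.5,0]]}}

```text
time_s: 12.9
eef_pos: [0.458, 0.0135, 0.2424]
orientation: [[-0.558, 0.83, -0.005], [0.83, 0.558, 0.0], [0.003, -0.004, -1.0]]
ft_force: [-0.0, 0.0, -0.9]
gripper_width: 0.173
grip_force: 58.6
```

Call:
{"op": "send_rows", "data": {"deltas": [[-1,0,0,0.2,0],[-1,0,0,0.08,0],[-1,0,0,0.06,0],[-1,0,0,0.06,0],[-1,0,0,0,0]]}}

```text
time_s: 13.52
eef_pos: [0.4591, 0.0142, 0.2258]
orientation: [[-0.56, 0.829, 0.001], [0.829, 0.56, -0.0], [-0.001, 0.001, -1.0]]
ft_force: [0.3, 0.3, -0.5]
gripper_width: 0.171
grip_force: 58.6
```

Call:
{"op": "send_rows", "data": {"deltas": [[-1,0,0,0.06,0],[-1,0,0,0.06,0],[-1,0,0,0,0]]}}

```text
time_s: 13.9
eef_pos: [0.4588, 0.0142, 0.2191]
orientation: [[-0.56, 0.829, -0.001], [0.829, 0.56, 0.0], [0.0, -0.001, -1.0]]
ft_force: [-0.8, -0.8, -1.5]
gripper_width: 0.174
grip_force: 58.6
```

Call:
{"op": "send_rows", "data": {"deltas": [[-1,0,0,0.06,0],[-1,0,0,0.06,0],[-1,0,0,0.06,0],[-1,0,0,0,0]]}}

```text
time_s: 14.4
eef_pos: [0.4608, 0.0127, 0.2153]
orientation: [[-0.56, 0.828, 0.007], [0.828, 0.56, -0.005], [-0.008, 0.002, -1.0]]
ft_force: [-3.9, -7.4, 18.1]
gripper_width: 0.173
grip_force: 62.0
```

Call:
{"op": "send_rows", "data": {"deltas": [[-1,0,0,0.06,0],[-1,0,0,0.04,0],[-1,0,0,0,0]]}}

```text
time_s: 14.78
eef_pos: [0.4622, 0.0115, 0.2125]
orientation: [[-0.56, 0.828, 0.012], [0.828, 0.56, -0.009], [-0.015, 0.005, -1.0]]
ft_force: [-2.9, -10.5, 23.3]
gripper_width: 0.171
grip_force: 63.8
```

Call:
{"op": "send_rows", "data": {"deltas": [[-1,-0.08,0,0.06,0],[-1,-0.08,0,0.06,0],[-1,0,0,0,0]]}}

```text
time_s: 15.15
eef_pos: [0.4664, 0.005, 0.2052]
orientation: [[-0.56, 0.829, 0.011], [0.828, 0.56, -0.008], [-0.013, 0.004, -1.0]]
ft_force: [-1.5, -10.9, 18.5]
gripper_width: 0.169
grip_force: 65.2
```

Call:
{"op": "send_rows", "data": {"deltas": [[-1,-0.08,0,0.06,0],[-1,-0.08,0,0.04,0],[-1,0,0,0,0]]}}

```text
time_s: 15.52
eef_pos: [0.4699, -0.0003, 0.1993]
orientation: [[-0.56, 0.829, 0.007], [0.829, 0.56, -0.004], [-0.007, 0.003, -1.0]]
ft_force: [-4.0, -4.7, 18.3]
gripper_width: 0.173
grip_force: 66.4
```

Call:
{"op": "send_rows", "data": {"deltas": [[-1,-0.03,0,0.05,0],[-1,0,0,0.03,0],[-1,0,0,0,0]]}}

```text
time_s: 15.9
eef_pos: [0.4703, -0.0006, 0.1993]
orientation: [[-0.56, 0.828, 0.005], [0.828, 0.56, -0.002], [-0.004, 0.003, -1.0]]
ft_force: [-17.5, 0.4, 43.0]
gripper_width: 0.172
grip_force: 69.7
```

```bash
cat > lidin.py <<'E'
from h import *
for n in("scene","top"):
    d=grab(n); H=cv2.cvtColor(d["frame"],cv2.COLOR_RGB2HSV).astype(int); h,s,v=H[...,0],H[...,1],H[...,2]
    u0,v0=proj(d,[.4675,.001,.02]).astype(int); m=((s<75)&(v>60)|((h<8)|(h>172))&(s>150)&(v>50)).astype(np.uint8); k=np.zeros_like(m); sl=np.s_[v0-30:v0+30,u0-35:u0+35]; k[sl]=m[sl]
    c=max(cv2.findContours(k,cv2.RETR_EXTERNAL,cv2.CHAIN_APPROX_NONE)[0],key=cv2.contourArea); c=cv2.convexHull(c)
    P=np.array([onz(d,a,b,.017)[:2]*1000 for a,b in c.reshape(-1,2)],np.float32)
    print(n,cv2.boundingRect(c),"circ",np.round(cv2.minEnclosingCircle(P)[0],1),round(cv2.minEnclosingCircle(P)[1],1),"ell",[np.round(x,1) for x in cv2.fitEllipse(P)])
E
python3 lidin.py
```

```text
scene (230, 167, 41, 31) circ [480.5  -7.6] 68.9 ell [array([480.5,  -7.2]), array([135.7, 137.2]), np.float64(88.0)]
top (250, 220, 38, 39) circ [422.2   9.8] 84.0 ell [array([436.9,  10.9]), array([118.1, 203.1]), np.float64(72.3)]
```

The lid now reads as flat: outline 136×137 mm on the plane, with the contact force rising. Its centre is about (478,-6), so I relax the press and slide it about 12 mm along tool +x to the middle.

Call:
{"op": "send_rows", "data": {"deltas": [[-1,0,0,-0.08,0],[-1,0,0,-0.06,0],[-1,0,0,0,0]]}}

```text
time_s: 16.38
eef_pos: [0.4697, -0.0006, 0.1994]
orientation: [[-0.56, 0.829, 0.004], [0.829, 0.56, -0.001], [-0.003, 0.003, -1.0]]
ft_force: [-0.7, -1.6, 9.6]
gripper_width: 0.173
grip_force: 65.0
```

Call:
{"op": "send_rows", "data": {"deltas": [[-1,0.1,0,0,0],[-1,0.1,0,0,0],[-1,0.08,0,0,0],[-1,0,0,0,0]]}}

```text
time_s: 16.88
eef_pos: [0.4626, 0.0108, 0.1995]
orientation: [[-0.56, 0.829, 0.007], [0.829, 0.56, -0.002], [-0.006, 0.004, -1.0]]
ft_force: [3.0, -2.4, 6.1]
gripper_width: 0.168
grip_force: 64.7
```

```bash
python3 lidin.py
```

```text
scene (234, 167, 41, 30) circ [473.    3.1] 69.3 ell [array([473.1,   4.1]), array([136.1, 136.5]), np.float64(35.4)]
top (246, 225, 38, 34) circ [415.7  24.6] 79.4 ell [array([423.7,  65. ]), array([106. , 214.1]), np.float64(15.0)]
```

Call:
{"op": "send_rows", "data": {"deltas": [[-0.3,0,0,0,0],[0,0,0,0,0],[0.5,0,0,0,0],[0.5,0,0,-0.1,0],[0.5,0,0,-0.4,0]]}}

```text
time_s: 17.6
eef_pos: [0.4602, 0.0114, 0.2215]
orientation: [[-0.56, 0.829, -0.004], [0.829, 0.56, 0.0], [0.002, -0.003, -1.0]]
ft_force: [0.5, -0.3, 0.2]
gripper_width: 0.75
grip_force: 0.0
```

Call:
{"op": "send_rows", "data": {"deltas": [[0.5,0,0,-0.8,0],[0.4,0,0,-1,0],[0.3,0,0,-1,0],[0.18,0,0,-0.6,0],[0.18,0,0,-0.3,0]]}}

```text
time_s: 18.23
eef_pos: [0.4609, 0.0113, 0.4098]
orientation: [[-0.56, 0.829, 0.004], [0.829, 0.56, -0.0], [-0.002, 0.003, -1.0]]
ft_force: [0.0, 0.4, -0.0]
gripper_width: 0.588
grip_force: 0.0
```

```bash
python3 lidin.py
python3 - <<'E'
from h import *
t=grab("top"); H=cv2.cvtColor(t["frame"],cv2.COLOR_RGB2HSV).astype(int); h,s,v=H[...,0],H[...,1],H[...,2]
box=np.s_[180:245,318:375]; k=np.zeros(h.shape,np.uint8); k[box]=((h>105)&(h<130)&(s>100))[box]
c=max(cv2.findContours(k,cv2.RETR_EXTERNAL,cv2.CHAIN_APPROX_NONE)[0],key=cv2.contourArea)
c=cv2.convexHull(c); print("tub px",cv2.boundingRect(c)); P=np.array([onz(t,a,b,.16)[:2]*1000 for a,b in c.reshape(-1,2)],np.float32); print(np.round(P,0).astype(int).tolist())
cv2.imwrite("pics/j.png",cv2.cvtColor(cv2.resize(t["frame"][180:245,315:383],None,fx=8,fy=8,interpolation=2),cv2.COLOR_RGB2BGR))
E
```

```text
scene (234, 166, 41, 31) circ [472.8   3.3] 69.1 ell [array([472.4,   4. ]), array([135.1, 137.5]), np.float64(106.5)]
top (245, 222, 43, 37) circ [414.7  19.1] 86.0 ell [array([422.,  23.]), array([149.7, 160.8]), np.float64(61.0)]
tub px (331, 190, 42, 40)
[[596, -270], [587, -290], [571, -305], [561, -312], [552, -315], [536, -318], [533, -318], [517, -314], [507, -311], [501, -308], [478, -286], [475, -279], [472, -270], [472, -235], [475, -222], [478, -212], [490, -200], [500, -193], [506, -190], [516, -187], [551, -187], [560, -190], [573, -197], [583, -206], [593, -222], [596, -235]]
```

View pics/j.png

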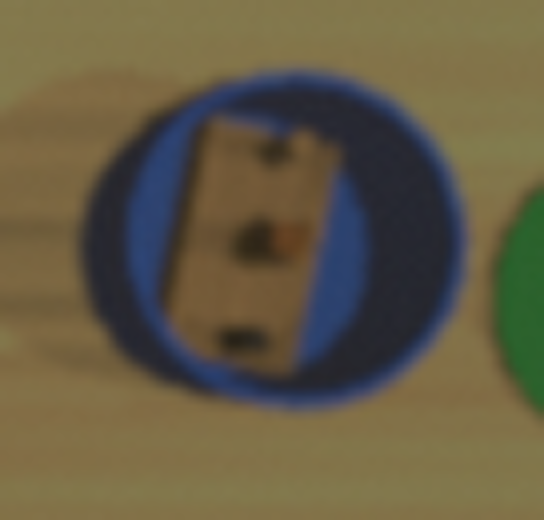

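Crop (8×, origin (315,180)): open tub with the wooden holder corners near (205,115), (340,150) and (295,375). The dark thin tools are at about (272,150) and (240,340), and the brown trimmer handle end is at about (288,238). Tub x runs about 11° from world x, so I compute it exactly.

Run:
```python
from h import *
t=grab("top"); H=cv2.cvtColor(t["frame"],cv2.COLOR_RGB2HSV).astype(int); h,s,v=H[...,0],H[...,1],H[...,2]
W=lambda x,y,z:np.round(onz(t,315+(x+.5)/8-.5,180+(y+.5)/8-.5,z)[:2]*1000,1)
print("handle",W(288,238,.147),"sockets",W(272,150,.06),W(240,340,.06))
q=np.array([W(*p,.06) for p in((205,115),(340,150),(295,375),(165,305))]);print(q.tolist(),q.mean(0))
print("rim: top",W(300,70,.16),"right",W(467,240,.16),"bot",W(300,408,.16))
k=np.zeros(h.shape,np.uint8); b=np.s_[192:229,333:360]; k[b]=((h<22)&(s>60)&(v>40))[b]
c=max(cv2.findContours(k,0,1)[0],key=cv2.contourArea); P=np.array([onz(t,a,e,.06)[:2]*1000 for a,e in c.reshape(-1,2)],np.float32); print(cv2.minAreaRect(P),P.min(0),P.max(0))
o=((h<10)&(s>150)); k[:]=0;k[b]=o[b]; ys,xs=np.nonzero(k); print(len(xs),xs.mean() if len(xs) else 0, ys.mean() if len(xs) else 0)
print(h[207:213,344:356].tolist(),s[207:213,344:356].tolist())
d=grab("scene"); 
for z in(.1,.147): print(proj(d,[.536,-.256,z]))
print(np.round(bot.observe()["q"],1))
```

```text
handle [ 534.8 -252. ] sockets [ 575.  -262.3] [ 494.1 -248.3]
[[589.8, -233.8], [575.3, -291.3], [479.4, -271.6], [508.7, -216.5]] [ 538.3 -253.3]
rim: top [ 601.6 -254.7] right [ 534.1 -320.8] bot [ 466.8 -253.9]
((535.8685302734375, -250.93978881835938), (60.2593879699707, 104.35253143310547), 76.20468139648438) [ 480.77393 -291.06396] [ 586.19666 -219.25354]
0 0 0
[[17, 17, 16, 17, 18, 16, 16, 16, 16, 17, 16, 174], [18, 18, 18, 18, 16, 14, 15, 15, 15, 16, 14, 153], [18, 18, 18, 17, 16, 15, 15, 14, 14, 15, 12, 131], [19, 20, 18, 15, 15, 15, 14, 14, 15, 15, 10, 118], [19, 19, 18, 16, 16, 15, 15, 15, 16, 15, 175, 114], [18, 18, 18, 18, 18, 17, 16, 16, 17, 15, 153, 113]] [[131, 133, 129, 129, 132, 134, 141, 140, 139, 136, 118, 29], [127, 127, 128, 125, 135, 152, 162, 160, 153, 146, 109, 32], [134, 130, 123, 120, 134, 161, 169, 169, 160, 148, 93, 45], [135, 134, 130, 125, 136, 163, 165, 166, 164, 135, 59, 64], [136, 130, 130, 125, 141, 153, 158, 161, 162, 125, 32, 95], [132, 136, 135, 129, 137, 138, 141, 148, 149, 110, 27, 113]]
[170.6369818  155.96254916]
[168.37621361 145.16049426]
[ -5.6  -6.4  89.7  -0.   96.9 -39.7]
```

Call:
{"op": "send_rows", "data": {"deltas": [[0.1,-0.6,-0.2,0,0],[0.1,-0.9,-0.3,0,0],[0.1,-0.9,-0.3,0,0],[0.1,-0.9,-0.3,0,0],[0.1,-0.9,-0.3,0,0]]}}

```text
time_s: 19.1
eef_pos: [0.5206, -0.2034, 0.4051]
orientation: [[-0.56, 0.829, -0.003], [0.829, 0.56, 0.002], [0.003, -0.002, -1.0]]
ft_force: [1.0, 1.3, 0.4]
gripper_width: 0.549
grip_force: 0.0
```

Call:
{"op": "send_rows", "data": {"deltas": [[0.1,-0.7,-0.24,0,0],[0.1,-0.31,-0.1,0,0],[0.1,0,0,0,-0.97],[0.1,0,0,0,-0.97],[0.1,0,0,0,-0.97]]}}

```text
time_s: 19.73
eef_pos: [0.5346, -0.2524, 0.4063]
orientation: [[-0.776, 0.63, -0.002], [0.63, 0.776, 0.002], [0.003, 0.0, -1.0]]
ft_force: [0.6, 0.6, -0.2]
gripper_width: 0.55
grip_force: 0.0
```

Call:
{"op": "send_rows", "data": {"deltas": [[0.1,0,0,0,-0.97],[0.1,0,0,0,-0.97],[0.1,0,0,0,-0.97],[0.1,0,0,0,-0.97],[0.1,0,0,0,-0.97]]}}

```text
time_s: 20.35
eef_pos: [0.5346, -0.2522, 0.4064]
orientation: [[-0.981, 0.195, -0.002], [0.195, 0.981, 0.002], [0.002, 0.001, -1.0]]
ft_force: [-0.5, -0.7, -0.3]
gripper_width: 0.55
grip_force: 0.0
```

Call:
{"op": "send_rows", "data": {"deltas": [[0.1,0,0,0,0]]}}

```text
time_s: 20.48
eef_pos: [0.5346, -0.2524, 0.4066]
orientation: [[-0.98, 0.2, -0.002], [0.2, 0.98, 0.001], [0.002, 0.001, -1.0]]
ft_force: [-0.7, -0.9, -0.2]
gripper_width: 0.55
grip_force: 0.0
```

Call:
{"op": "send_rows", "data": {"deltas": [[0.1,0,0,0.6,0],[0.1,0,0,0.6,0],[0.1,0,0,0.5,0],[0.1,0,0,0.2,0],[0.1,0,0,0,0]]}}

```text
time_s: 21.1
eef_pos: [0.5345, -0.253, 0.3118]
orientation: [[-0.98, 0.2, -0.001], [0.2, 0.98, 0.001], [0.002, 0.001, -1.0]]
ft_force: [-0.9, -0.1, 0.7]
gripper_width: 0.548
grip_force: 0.0
```

Call:
{"op": "send_rows", "data": {"deltas": [[0.1,0,0,0.2,0],[0.1,0,0,0.2,0],[0.1,0,0,0.2,0],[0.1,0,0,0.14,0],[0.1,0,0,0,0]]}}

```text
time_s: 21.72
eef_pos: [0.5344, -0.2532, 0.2744]
orientation: [[-0.98, 0.2, -0.002], [0.2, 0.98, 0.001], [0.002, 0.001, -1.0]]
ft_force: [0.1, -0.2, 0.5]
gripper_width: 0.546
grip_force: 0.0
```

Call:
{"op": "send_rows", "data": {"deltas": [[-0.3,0,0,0,0],[-1,0,0,0,0],[-1,0,0,0,0],[-1,0,0,0,0],[-1,0,0,0,0]]}}

```text
time_s: 22.35
eef_pos: [0.5346, -0.254, 0.2762]
orientation: [[-0.98, 0.2, 0.001], [0.2, 0.98, -0.003], [-0.001, -0.002, -1.0]]
ft_force: [-0.8, -5.6, 2.3]
gripper_width: 0.166
grip_force: 59.2
```

Call:
{"op": "send_rows", "data": {"deltas": [[-1,0,-0.03,0,0],[-1,0,0,-0.1,0],[-1,0,0,-0.2,0],[-1,0,0,-0.4,0],[-1,0,0,-0.4,0]]}}

```text
time_s: 22.98
eef_pos: [0.5342, -0.2536, 0.3307]
orientation: [[-0.98, 0.199, -0.002], [0.199, 0.98, 0.004], [0.002, 0.004, -1.0]]
ft_force: [0.7, -0.2, -0.2]
gripper_width: 0.164
grip_force: 58.8
```

Call:
{"op": "send_rows", "data": {"deltas": [[-1,0,0,-0.5,0],[-1,0,0,-0.6,0],[-1,0,0,-0.6,0],[-1,0,0,-0.4,0],[-1,0,0,0,0]]}}

```text
time_s: 23.6
eef_pos: [0.5344, -0.2538, 0.4378]
orientation: [[-0.98, 0.198, 0.003], [0.198, 0.98, 0.0], [-0.003, 0.001, -1.0]]
ft_force: [0.0, 0.3, -0.7]
gripper_width: 0.171
grip_force: 58.8
```

Run:
```python
from h import *
d=grab("scene");p=np.array(bot.observe()["eef_pos"])
g=p-[0,0,.155]; print(proj(d,g),proj(d,g-[0,0,.108]))
cv2.imwrite("pics/k.png",cv2.cvtColor(np.hstack([cv2.resize(d["frame"][60:210,110:260],None,fx=2.6,fy=2.6,interpolation=2),cv2.resize(d["frame"][130:280,200:350],None,fx=2.6,fy=2.6,interpolation=2)]),cv2.COLOR_RGB2BGR))
```

```text
[162.20114807 111.15005323] [167.93428973 138.79453366]
```

View pics/k.png

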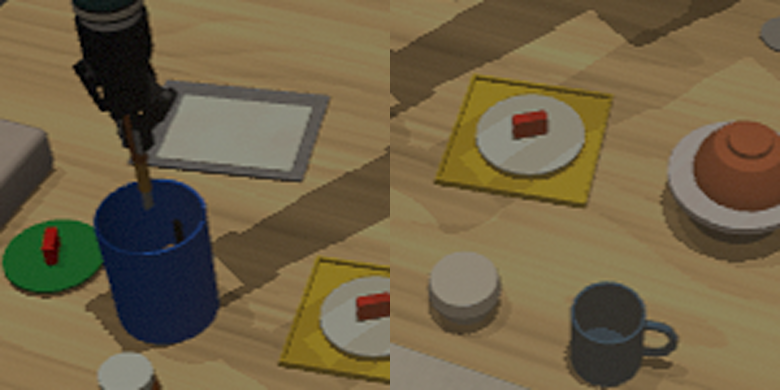

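The view shows the trimmer drawn clear above the rim (tip near (150,205) in the left crop) and the lid lying flat mid-tray, red grip up, at (530,130) in the right crop. My ten views are used up, so I work by numbers from here. I bring the tool outside the tub and turn it in the pads against the fixed tub rim.

Call:
{"op": "send_rows", "data": {"deltas": [[-1,0.4,0,0,0],[-1,0.6,0,0,0],[-1,0.6,0,0,0],[-1,0.26,0,0.3,0],[-1,0,0,0.46,0]]}}

```text
time_s: 24.28
eef_pos: [0.4422, -0.2355, 0.3964]
orientation: [[-0.98, 0.2, -0.001], [0.2, 0.98, 0.002], [0.001, 0.001, -1.0]]
ft_force: [0.8, 0.8, -0.9]
gripper_width: 0.17
grip_force: 58.8
```

Call:
{"op": "send_rows", "data": {"deltas": [[-1,0,0,0,0],[-1,-0.16,0,0,0],[-1,-0.16,0,0,0],[-1,-0.16,0,0,0],[-1,0,0,0,0]]}}

```text
time_s: 24.9
eef_pos: [0.4668, -0.2412, 0.3977]
orientation: [[-0.98, 0.199, -0.003], [0.199, 0.98, -0.0], [0.003, -0.001, -1.0]]
ft_force: [-4.9, 0.7, 2.8]
gripper_width: 0.17
grip_force: 59.2
```

Call:
{"op": "send_rows", "data": {"deltas": [[-1,-0.12,0,0.02,0],[-1,-0.12,0,0.03,0],[-1,0,0,0,0]]}}

```text
time_s: 25.28
eef_pos: [0.4782, -0.2433, 0.3953]
orientation: [[-0.98, 0.2, -0.002], [0.2, 0.98, 0.0], [0.002, -0.0, -1.0]]
ft_force: [-4.6, 0.3, 2.5]
gripper_width: 0.165
grip_force: 59.6
```

```bash
cat > tool.py <<'E'
from h import *
# angle of the tool in its pivot plane, from scene-view pixels of tool below the fingertips
def tool(bg=None):
    d=grab("scene"); s0=bot.observe(); p=np.array(s0["eef_pos"]); R=np.array(s0["orientation"]); X,N=R[:,0],R[:,1]; g=p+R[:,2]*.155
    h,s,v=[c.astype(int) for c in cv2.split(cv2.cvtColor(d["frame"],cv2.COLOR_RGB2HSV))]
    f=d["frame"].astype(int); print("tcp",p.round(4),"grasp px",proj(d,g).round(1))
    for t in range(0,66,5):
        a=np.radians(t); w=X*np.sin(a)-np.array([0,0,1])*np.cos(a)
        L=[]
        for q in (30,45,60,75,90,100,115):
            u,w2=proj(d,g+w*q/1000).round().astype(int); L.append(f[w2,u].tolist())
        print(t,proj(d,g+w*.108).round(0),L)
if __name__=="__main__": tool()
E
python3 tool.py
```

```text
tcp [ 0.4781 -0.2433  0.3953] grasp px [176.4 111.5]
0 [181. 138.] [[49, 44, 40], [55, 38, 15], [86, 70, 40], [45, 36, 32], [24, 31, 52], [20, 29, 51], [22, 29, 51]]
5 [183. 136.] [[49, 44, 40], [51, 35, 19], [55, 40, 17], [59, 44, 20], [22, 30, 57], [19, 26, 48], [20, 28, 49]]
10 [185. 134.] [[35, 34, 29], [45, 26, 12], [56, 41, 18], [58, 43, 21], [41, 38, 35], [19, 29, 55], [20, 26, 46]]
15 [186. 132.] [[21, 17, 18], [49, 36, 22], [58, 49, 32], [74, 60, 33], [130, 115, 76], [143, 121, 81], [142, 121, 80]]
20 [188. 130.] [[19, 17, 16], [52, 36, 24], [79, 74, 68], [38, 34, 34], [144, 131, 89], [141, 126, 85], [140, 120, 81]]
25 [190. 128.] [[18, 15, 12], [119, 114, 99], [147, 147, 131], [91, 87, 82], [50, 49, 47], [147, 125, 84], [141, 126, 85]]
30 [191. 125.] [[18, 13, 10], [148, 147, 131], [141, 139, 124], [144, 143, 129], [84, 80, 77], [83, 81, 76], [40, 35, 29]]
35 [192. 123.] [[18, 13, 10], [111, 110, 99], [141, 140, 125], [141, 142, 127], [143, 145, 130], [128, 124, 111], [78, 73, 67]]
40 [194. 120.] [[20, 16, 12], [145, 145, 129], [141, 140, 126], [141, 141, 126], [141, 143, 128], [141, 141, 127], [142, 143, 129]]
45 [195. 117.] [[50, 49, 42], [145, 144, 128], [142, 142, 127], [141, 141, 127], [141, 141, 127], [140, 141, 126], [141, 141, 127]]
50 [196. 115.] [[76, 74, 65], [142, 142, 127], [140, 141, 127], [141, 142, 128], [142, 142, 130], [140, 141, 126], [140, 140, 126]]
55 [196. 112.] [[76, 74, 65], [142, 141, 127], [141, 142, 128], [140, 141, 126], [141, 142, 128], [140, 141, 127], [140, 141, 126]]
60 [197. 109.] [[76, 76, 66], [142, 141, 125], [140, 138, 125], [141, 142, 126], [139, 140, 124], [141, 141, 125], [142, 140, 126]]
65 [198. 106.] [[115, 114, 101], [143, 143, 127], [141, 140, 125], [141, 139, 125], [141, 139, 123], [140, 138, 125], [140, 139, 125]]
```

The tool turns at only about 5 N, with its axis at about 10°. I continue the sweep.

Call:
{"op": "send_rows", "data": {"deltas": [[-1,-0.13,0,0.05,0],[-1,-0.13,0,0.05,0],[-1,-0.13,0,0.06,0],[-1,0,0,0,0]]}}

```text
time_s: 25.82
eef_pos: [0.4979, -0.2472, 0.389]
orientation: [[-0.98, 0.199, 0.003], [0.199, 0.98, -0.001], [-0.003, -0.001, -1.0]]
ft_force: [-2.9, 1.5, 5.5]
gripper_width: 0.164
grip_force: 61.4
```

Call:
{"op": "send_rows", "data": {"deltas": [[-1,-0.13,0,0.08,0],[-1,-0.13,0,0.09,0],[-1,-0.08,0,0.06,0],[-1,0,0,0,0]]}}

```text
time_s: 26.32
eef_pos: [0.5151, -0.2507, 0.3789]
orientation: [[-0.98, 0.199, 0.007], [0.199, 0.98, -0.003], [-0.008, -0.001, -1.0]]
ft_force: [-1.6, 1.2, 8.5]
gripper_width: 0.168
grip_force: 62.2
```

```bash
python3 tool.py
```

```text
tcp [ 0.5151 -0.2506  0.3789] grasp px [169.  122.7]
0 [174. 149.] [[45, 43, 40], [16, 25, 52], [22, 30, 54], [21, 30, 55], [20, 30, 54], [17, 29, 54], [21, 29, 54]]
5 [176. 147.] [[51, 48, 41], [14, 28, 53], [22, 30, 56], [16, 26, 53], [21, 31, 55], [13, 18, 31], [15, 22, 43]]
10 [178. 145.] [[20, 17, 13], [23, 31, 55], [17, 28, 53], [17, 27, 53], [17, 29, 52], [15, 28, 52], [21, 16, 14]]
15 [180. 143.] [[20, 17, 13], [21, 30, 54], [17, 27, 52], [13, 25, 50], [18, 26, 52], [21, 32, 54], [19, 27, 51]]
20 [181. 141.] [[16, 11, 6], [18, 27, 52], [19, 28, 51], [18, 29, 52], [19, 29, 52], [21, 29, 53], [20, 30, 51]]
25 [183. 138.] [[18, 16, 12], [41, 72, 127], [17, 26, 52], [19, 29, 51], [20, 27, 51], [22, 32, 52], [21, 31, 51]]
30 [184. 136.] [[18, 16, 12], [70, 50, 26], [33, 57, 108], [24, 31, 55], [19, 27, 50], [21, 28, 50], [19, 27, 46]]
35 [185. 133.] [[19, 17, 13], [44, 30, 16], [48, 40, 32], [56, 42, 19], [28, 54, 100], [29, 53, 103], [105, 95, 100]]
40 [187. 131.] [[18, 17, 15], [49, 34, 19], [55, 40, 17], [62, 43, 18], [54, 44, 32], [43, 41, 39], [144, 123, 82]]
45 [188. 128.] [[12, 16, 8], [50, 33, 13], [78, 58, 25], [137, 120, 75], [145, 132, 89], [145, 128, 87], [142, 124, 83]]
50 [189. 125.] [[30, 20, 14], [70, 54, 38], [73, 70, 69], [43, 37, 31], [43, 41, 39], [48, 45, 45], [75, 73, 70]]
55 [190. 123.] [[30, 20, 14], [97, 93, 91], [90, 86, 82], [88, 85, 81], [92, 87, 83], [85, 82, 78], [84, 79, 77]]
60 [190. 120.] [[54, 46, 43], [75, 70, 62], [123, 122, 110], [146, 146, 131], [143, 144, 129], [143, 144, 130], [142, 143, 128]]
65 [191. 117.] [[33, 30, 27], [154, 152, 136], [144, 142, 126], [142, 141, 126], [142, 142, 128], [142, 143, 129], [142, 143, 128]]
```

The tool is at about 39°, so I give it a little more.

Call:
{"op": "send_rows", "data": {"deltas": [[-1,-0.09,0,0.07,0],[-1,-0.07,0,0.06,0],[-1,0,0,0,0]]}}

```text
time_s: 26.75
eef_pos: [0.523, -0.2523, 0.3722]
orientation: [[-0.98, 0.199, 0.008], [0.199, 0.98, -0.003], [-0.008, -0.001, -1.0]]
ft_force: [0.1, 0.9, 7.0]
gripper_width: 0.168
grip_force: 62.0
```

Call:
{"op": "send_rows", "data": {"deltas": [[-1,0.1,0,-0.3,0],[-1,0.3,0,-0.6,0],[-1,0.5,0,-0.6,0],[-1,0.5,0,-0.3,0],[-1,0,0,0,0]]}}

```text
time_s: 27.38
eef_pos: [0.4527, -0.238, 0.4619]
orientation: [[-0.98, 0.2, 0.006], [0.2, 0.98, -0.003], [-0.007, -0.002, -1.0]]
ft_force: [0.1, 0.8, -0.3]
gripper_width: 0.167
grip_force: 60.8
```

```bash
python3 tool.py
```

```text
tcp [ 0.4533 -0.2382  0.4602] grasp px [178.6  89.8]
0 [183. 118.] [[130, 131, 118], [141, 141, 125], [141, 136, 122], [140, 138, 123], [139, 138, 124], [140, 139, 125], [140, 139, 124]]
5 [185. 116.] [[52, 47, 44], [140, 139, 125], [139, 136, 122], [138, 137, 121], [139, 140, 125], [139, 138, 123], [140, 139, 124]]
10 [187. 114.] [[68, 68, 59], [140, 142, 127], [138, 135, 120], [139, 137, 122], [140, 140, 124], [140, 142, 126], [139, 141, 126]]
15 [189. 112.] [[32, 29, 25], [138, 139, 124], [139, 137, 122], [140, 137, 122], [140, 138, 124], [141, 142, 127], [139, 138, 124]]
20 [190. 110.] [[51, 50, 44], [140, 141, 127], [140, 140, 125], [139, 137, 122], [139, 138, 123], [140, 138, 124], [140, 140, 127]]
25 [192. 108.] [[18, 15, 12], [141, 142, 126], [140, 138, 125], [140, 138, 123], [140, 136, 121], [139, 138, 124], [140, 140, 125]]
30 [193. 105.] [[24, 20, 13], [144, 145, 128], [140, 140, 125], [140, 140, 125], [139, 137, 122], [139, 136, 122], [140, 138, 125]]
35 [195. 103.] [[24, 20, 13], [88, 85, 82], [136, 138, 123], [140, 140, 125], [140, 139, 123], [140, 139, 124], [141, 139, 124]]
40 [196. 100.] [[22, 18, 14], [61, 52, 39], [86, 82, 80], [125, 124, 110], [145, 145, 130], [143, 143, 128], [141, 139, 125]]
45 [197.  97.] [[21, 21, 13], [51, 38, 18], [54, 40, 21], [52, 35, 14], [49, 43, 33], [46, 42, 36], [139, 138, 124]]
50 [198.  95.] [[24, 20, 15], [50, 35, 18], [70, 53, 24], [68, 51, 19], [59, 53, 45], [95, 92, 86], [86, 82, 78]]
55 [199.  92.] [[21, 20, 15], [52, 35, 20], [90, 66, 32], [139, 115, 77], [142, 116, 78], [117, 94, 60], [140, 115, 75]]
60 [200.  89.] [[32, 21, 12], [134, 109, 71], [140, 120, 82], [140, 120, 81], [138, 114, 78], [138, 113, 77], [135, 110, 75]]
65 [200.  86.] [[32, 21, 12], [143, 118, 81], [139, 115, 78], [134, 110, 74], [133, 109, 74], [131, 108, 73], [134, 110, 73]]
```

Against the pale paper the tool reads about 45–46° with its tip about 108 mm from the grasp point. I carry it over the bowl, high first.

Call:
{"op": "send_rows", "data": {"deltas": [[-1,0,0.4,0,0],[-1,0,0.8,0,0],[-1,0,1,0,0],[-1,0,1,0,0],[-1,0,1,0,0]]}}

```text
time_s: 28.05
eef_pos: [0.496, -0.0296, 0.4574]
orientation: [[-0.98, 0.198, -0.002], [0.198, 0.98, 0.001], [0.002, 0.001, -1.0]]
ft_force: [1.1, 0.2, -0.4]
gripper_width: 0.167
grip_force: 60.8
```

Call:
{"op": "send_rows", "data": {"deltas": [[-1,0,1,0,0],[-1,0,1,0,0],[-1,0,1,0,0],[-1,0,1,0,0],[-1,0,0.9,0,0]]}}

```text
time_s: 28.68
eef_pos: [0.5442, 0.2112, 0.4571]
orientation: [[-0.98, 0.197, -0.003], [0.197, 0.98, 0.0], [0.003, -0.0, -1.0]]
ft_force: [0.2, 0.0, -1.0]
gripper_width: 0.163
grip_force: 60.8
```

Call:
{"op": "send_rows", "data": {"deltas": [[-1,0,0.7,0,0],[-1,0,0.37,0,0],[-1,0,0,0.4,0],[-1,0,0,0.4,0],[-1,0,0,0.2,0]]}}

```text
time_s: 29.3
eef_pos: [0.5547, 0.2602, 0.4066]
orientation: [[-0.98, 0.199, -0.003], [0.199, 0.98, -0.001], [0.003, -0.002, -1.0]]
ft_force: [0.7, -0.4, -1.3]
gripper_width: 0.164
grip_force: 60.8
```

Call:
{"op": "send_rows", "data": {"deltas": [[-1,0,0,0,0],[-1,0,0,0,0]]}}

```text
time_s: 29.55
eef_pos: [0.555, 0.2599, 0.4099]
orientation: [[-0.98, 0.2, 0.001], [0.2, 0.98, 0.0], [-0.001, 0.001, -1.0]]
ft_force: [-0.0, 0.0, -0.7]
gripper_width: 0.165
grip_force: 60.8
```

```bash
python3 tool.py; python3 lidin.py
python3 - <<'E'
from h import *
d=grab("scene"); h,s,v=[c.astype(int) for c in cv2.split(cv2.cvtColor(d["frame"],cv2.COLOR_RGB2HSV))]
b=cv2.imread("pics/b.png"); f0=cv2.cvtColor(b,cv2.COLOR_BGR2RGB).astype(int); f=d["frame"].astype(int)
for n,F in(("before",f0),("now",f)):
    H=cv2.cvtColor(F.astype(np.uint8),cv2.COLOR_RGB2HSV).astype(int); k=np.zeros(h.shape,np.uint8); bx=np.s_[170:228,300:368]; k[bx]=(((H[...,0]<11)|(H[...,0]>174))&(H[...,1]>120)&(H[...,2]>50))[bx]
    c=max(cv2.findContours(k,0,1)[0],key=cv2.contourArea); print(n,"bowl box",cv2.boundingRect(c))
print("top centre proj",proj(d,[.478,.276,.118]).round(1),"base pts",[proj(d,[.478+.062*np.cos(a),.276+.062*np.sin(a),.06]).round(1).tolist() for a in np.arange(0,6.28,.785)])
E
```

```text
tcp [0.555  0.2599 0.4102] grasp px [329.9 166.2]
0 [326. 193.] [[126, 111, 76], [94, 74, 61], [84, 48, 32], [85, 50, 32], [87, 50, 32], [81, 48, 31], [80, 47, 30]]
5 [328. 191.] [[126, 109, 72], [132, 123, 117], [79, 46, 31], [83, 51, 32], [85, 48, 30], [86, 51, 30], [79, 48, 29]]
10 [329. 188.] [[56, 49, 38], [143, 130, 102], [101, 55, 32], [79, 47, 30], [78, 47, 31], [84, 49, 31], [86, 52, 34]]
15 [331. 186.] [[52, 44, 34], [108, 94, 63], [95, 51, 29], [83, 49, 31], [106, 59, 36], [104, 59, 36], [68, 43, 29]]
20 [332. 183.] [[55, 49, 43], [57, 51, 46], [142, 132, 108], [121, 66, 39], [130, 74, 47], [131, 73, 44], [133, 74, 44]]
25 [334. 181.] [[53, 47, 41], [57, 51, 43], [62, 55, 46], [129, 103, 67], [125, 69, 41], [127, 72, 44], [128, 71, 44]]
30 [335. 178.] [[53, 47, 41], [58, 51, 43], [39, 33, 24], [104, 88, 58], [125, 92, 60], [119, 64, 39], [125, 67, 40]]
35 [337. 175.] [[59, 54, 48], [45, 39, 31], [37, 29, 20], [58, 48, 33], [143, 123, 84], [143, 123, 84], [142, 125, 85]]
40 [338. 172.] [[61, 56, 50], [51, 43, 36], [39, 31, 22], [36, 29, 20], [134, 118, 81], [146, 127, 85], 
[... 362 characters left out ...]
[343. 160.] [[39, 30, 22], [37, 29, 17], [37, 29, 22], [39, 31, 22], [37, 29, 20], [36, 29, 19], [36, 26, 17]]
65 [344. 157.] [[38, 32, 23], [40, 31, 23], [38, 29, 18], [36, 30, 20], [139, 121, 81], [147, 129, 87], [129, 109, 73]]
scene (233, 166, 42, 31) circ [472.6   3.2] 69.3 ell [array([472.7,   3.5]), array([136.4, 137.9]), np.float64(108.1)]
top (250, 210, 40, 40) circ [466.9   6.6] 69.3 ell [array([467. ,   6.7]), array([137.6, 138.2]), np.float64(19.5)]
before bowl box (324, 177, 31, 28)
now bowl box (317, 177, 39, 34)
top centre proj [337.4 182.7] base pts [[329.7, 210.2], [345.6, 209.8], [355.1, 201.0], [352.7, 189.4], [340.4, 181.7], [325.3, 182.0], [315.7, 190.2], [317.3, 201.9]]
```

Run:
```python
from cell import bot
import numpy as np
s=bot.observe(); print(np.round(s["joint_vel"],2),s["time_s"],s["grip_force"],np.round(s["ft_force"],1))
print(bot.sign_off())
```

```text
[ 0.03  0.25  0.39  0.06 -0.02 -0.07] 29.75 60.763667821884155 [-0.9  0.1 -0.1]
the job is handed in; nothing more can be done
None
```

The job is handed in at 29.75 s, ending with the trimmer held about 45° over the bowl centre, its tip about 6 cm above it by calculation; I did not image the tip there. The lid was tipped about 25° (fitted from one picture) and lies flat in the tray, about 5 mm off centre.

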